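# Let the steam out of the white rice cooker

## Task

The rice in the white mini rice cooker is done: press the orange latch button on its front so that the sprung lid pops open, leave it wide open for a couple of seconds to let the steam out, then push the lid down until it snaps shut and stays shut. The blue cooker is still at work: its lid must stay shut.

Things in the scene. Friction and masses are not known exactly. Their poses are not given: they have to be found in the camera images.
- white_cooker: Round white mini rice cooker, fixed, 132 mm wide, shut lid's flat top 126 mm high. Origin: centre of its underside; z up, -x out of its front (the latch side); lid hinge at the back (70 mm along +x, 108 mm up). To shut the open lid, push straight down on it above the origin (within 15 mm): it swings down and its catch snaps in at 126 mm (soft stop 2 mm lower). Takes 2 to 4 N, the last 6 mm 12 N.
- white_cooker_press (a point): Centre of the top face of the white cooker's orange latch button, a pad 36 mm wide and 30 mm deep, 105 mm in front of the cooker's centre (along its -x), 126 mm up. It goes straight down: frees the lid after 2 to 4 mm (about 3 N), stops at 6 mm (4.5 N) and springs back when let go. The lid springs up at once, behind the finger; draw the finger straight up and it opens fully.
- white_cooker_lid (a joint): Opening angle of the white cooker's lid, rad: 0 latched shut, -0.03 pushed onto its soft stop, 0.70 (40 degrees) sprung fully open, its front edge then about 205 mm above the worktop. A spring drives it open unless it is latched. A 3 mm high black steam cap sits on it 38 mm behind the centre.
- blue_cooker_lid (a joint): Opening angle of the lid of the blue cooker, which is the same appliance in blue, with the same orange button; 0 latched shut. It must stay shut.

How it is judged:
By the outcome, as a careful person would: the job done as asked, in the order asked, and still so for the second after the job is handed in, with the robot touching nothing.
It also fails if it takes over 35 s, if anything falls off the work surface, if the arm or the gripper's body presses on something with over 40 N, if the wrist force passes 120 N, or if a joint passes its speed limit or range.

## Robot

A 6-joint arm with a two-finger parallel gripper is mounted at the origin on a cart in front of the work surface, level with it; the furniture and walls round the work are solid. World frame = base frame: x ahead of the robot, y to its left, z up, the work surface at z = 0. Lengths are in mm, angles in rad, forces in N, time in s.
With the tool pointing down it reaches from about 275 to 750 mm from the base axis. Payload 10.2 kg.
Tool frame: the origin (TCP) lies midway between the tips of the shut fingers; the grasp point (between the pads) lies 19 mm behind it (ctrl.hold_point_z is the distance from the TCP to the grasp point, in mm); z points along the fingers, y is the direction in which the jaws open and shut (so a half turn about z gives the same grasp; the last joint's range is limited). The gripper opens to 85 mm and grips with 20 to 120 N. Pads are 22 mm wide; open, the fingers measure 114 mm over their backs; the gripper's body (76 mm by 85 mm) begins 54 mm behind the grasp point. The pads swing forward as they close: fully open they stand 13 mm farther back than shut.
Start: joints at [0.901, 0.313, 1.498, -0, 1.331, -0.223], TCP at [226.856, 473.463, 231.294] pointing down, gripper open.
Joint ranges: [-2.94, 2.94], [-0.97, 2.17], [0.19, 2.56], [-1.23, 4.37], [0.02, 3.11], [-2.88, 2.88]. Speed limits (rad/s): [2.39, 2.39, 3.01, 3.14, 3.14, 3.14].

## Interface

Orientations are given as a unit quaternion [w, x, y, z].
In Python, from rig import ctrl, capture, get_calibration, ticket, search_frame, outline_of gives the robot as it stands. The module is installed in compiled form; this text tells all that it offers.
- The arm moves only by the tool servo_tool, never from a script. Its argument "motion" is a list of rows, each an object with "dr": the turn, a rotation vector about the tool's x, y, z in units of 10 degrees (1.0 is 10 degrees), a list of three; "delta_pos": the shift along the tool's x, y, z in units of 50 mm (1.0 is 50 mm), a list of three; "hand": the opening, from 0 (shut) to 1 (fully open). In form: [{"dr": [ax, ay, az], "delta_pos": [x, y, z], "hand": hand}, ...]. A call has 1 to 20 rows; each row shifts and turns the pose as measured when the row begins, along the tool's axes as they then stand; what a row does not reach is not made up. A row lasts 1/8 s, in which the tool goes at most 62.5 mm and 10.7 degrees, less where a joint would pass 70% of its speed; a pose out of reach is approached as far as the arm can. A call is refused whole if a number of a shift passes 1 or a number of a turn 1, either way. A call with a gripper value outside its range is refused whole. The fingers move at their own pace and stop on an object; "squeeze" is the grip in N (left out, the last holds). Time passes only in rows, so rows that do not move let the fingers close. It gives the time, the measured TCP pose, the force and the opening at its end, in the units of the state.
- ctrl.sense(): the state, without advancing time (a new reading comes with each control period).
- capture(name): name is "scene" or "top" or "wrist"; returns (picture, depth): 400x640x3 uint8, red, green, blue; 400x640 float32, mm along the optical axis (not along the pixel's ray), 0 where there is no reading.
- get_calibration(name): a dict with "camera_matrix" (3x3 intrinsics, pixels), "distortion" ([k1, k2, p1, p2, k3] as OpenCV has them; the pictures are not rectified), "T" (4x4, takes a point from camera to world coordinates). Camera axes: x right, y down, z forward; pixel columns grow to the right and rows downward; lengths in mm; the calibration is good to about 2 mm. A picture is of the moment at which its call begins: read the wrist's pose just before it. get_calibration takes no time and is no camera call; for the wrist camera it gives the pose at the moment of the call.
- ticket.finish_job(): hands the job in, once; it reports no verdict.
Trained networks look in the newest picture that a camera, given by its name, has taken for a name from the list of things; names that differ only in an ending like _2 or _b are one class to them, and where a whole thing is asked for, a point or a joint stands for the part that bears it (a point fixed in the world has none). Each returns a list of dicts, best first, with "score" (0 to 1); they miss things now and then, are a little off and sometimes report something else, mostly with a low value. They report only what shows in the picture. A call takes as long as a camera call.
- search_frame(camera, label): "bbox" ([left, top, right, bottom] in pixels, round what is visible of it).
- outline_of(camera, label): "pixels" (400x640 bool, what is visible of it) and "bbox" ([left, top, right, bottom] in pixels, round what is visible of it).
The state is a dict: "time_s": time; "joints": joint angles; "dq": joint speeds; "tau": joint torques, N m; "eef_pos": TCP position; "ee_rot": TCP orientation; "force": force on the tool from outside, world axes, zero at the start; "wrist_torque": the same for the moment, N m; "grip_width": opening from 0.0 (shut) to 1.0 (fully open).
Only numpy, scipy, OpenCV 4.12 (cv2) and the standard library are available. Lean on these libraries where they do the work, as an engineer would, in place of code of your own. Each camera call takes 0.05 s, during which the arm holds its last target.

## Working session

There is one attempt and no reset: what is moved stays moved. The work goes in short steps, Python scripts to look and compute and a tool call to move; the robot and the scene stay as the last step left them, time stands still between calls to the robot, and variables do not carry over. Pictures are saved under pics/ and viewed, and the job is handed in when it is done.

Besides the shell and the picture viewer there is one more tool, called in YAML: its name, and indented under it one key for each argument. servo_tool: Moves the arm, as the interface text tells. Its arguments: {"type":"object","properties":{"motion":{"type":"array"},"squeeze":{"type":"number"}},"required":["motion"]}

```bash
mkdir -p pics
cat > h.py <<'E'
from rig import ctrl, capture, get_calibration, ticket, search_frame, outline_of
import numpy as np, cv2
def save(n,img): cv2.imwrite('pics/'+n+'.png',cv2.cvtColor(img,cv2.COLOR_RGB2BGR))
def cloud(cam,depth,cal=None):
    c=cal or get_calibration(cam); K=np.array(c['camera_matrix']);d=np.array(c['distortion']);T=np.array(c['T'])
    v,u=np.mgrid[0:400,0:640]
    p=cv2.undistortPoints(np.stack([u,v],-1).reshape(-1,1,2).astype(np.float64),K,d).reshape(400,640,2)
    P=np.concatenate([p,np.ones((400,640,1))],-1)*depth[...,None]
    W=P@T[:3,:3].T+T[:3,3]; W[depth<=0]=np.nan
    return W
E
python3 - <<'E'
from h import *
for n in ['scene','top']:
    p,d=capture(n); save(n+'1',p); np.savez(n+'1.npz',p=p,d=d,W=cloud(n,d))
    for l in ['white_cooker','white_cooker_press']:
        for r in search_frame(n,l): print(n,l,r)
s=ctrl.sense();print(s['time_s'],s['eef_pos'],s['ee_rot'],s['force'])
E
```

```text
scene white_cooker {'bbox': [229.0, 175.5, 288.1, 249.6], 'score': 0.81}
scene white_cooker_press {'bbox': [239.8, 201.9, 266.0, 221.4], 'score': 0.74}
top white_cooker {'bbox': [209.0, 116.0, 298.0, 204.1], 'score': 0.76}
top white_cooker_press {'bbox': [209.9, 174.3, 233.3, 201.6], 'score': 0.64}
0.3 [226.80951744 473.39884484 231.10552009] [-1.04815887e-04  2.21564618e-01  9.75145668e-01 -1.89278634e-04] [-0.72420301 -0.18206563  0.61940543]
```

View pics/scene1.png

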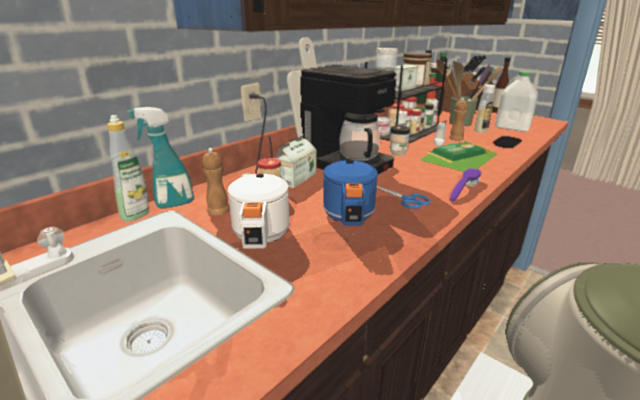

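View pics/top1.png

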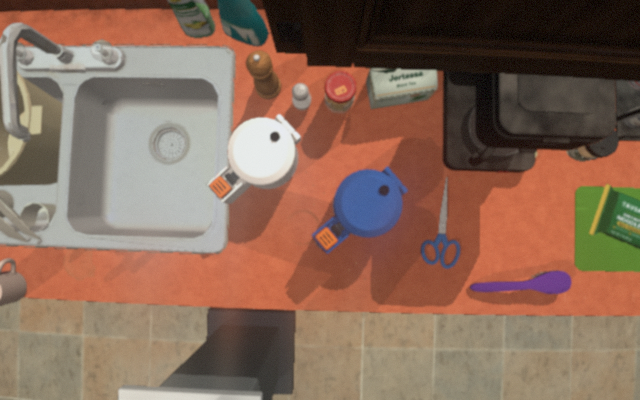

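The scene view shows the white cooker at (260,205) with its orange button at (252,210), and the blue one to its right at (350,190). In the top view the white lid is centred near (262,152) with its button at (221,185), and the blue button is at (327,237).

Run:
```python
from h import *
for n in ['top','scene']:
    z=np.load(n+'1.npz');p,W=z['p'].astype(int),z['W']
    c=get_calibration(n);print(n,np.round(c['T'],3).tolist())
    hsv=cv2.cvtColor(z['p'],cv2.COLOR_RGB2HSV)
    X=W.reshape(400,640,3)
    # high pts
    if n=='top':
        for nm,(a,b,cc,d) in dict(white=(200,110,305,210),blue=(310,160,410,260)).items():
            S=X[b:d,a:cc]; H=hsv[b:d,a:cc]
            m=(S[...,2]>118)&(S[...,2]<140)
            org=m&(H[...,0]<16)&(H[...,1]>150)&(H[...,2]>120)
            lid=m&((H[...,1]<60)&(H[...,2]>150) if nm=='white' else (H[...,0]>95)&(H[...,0]<130)&(H[...,1]>100))
            print(nm,'org',org.sum(),np.median(S[org],0),S[org].min(0),S[org].max(0))
            n_,l_,st,ce=cv2.connectedComponentsWithStats(lid.astype(np.uint8))
            k=1+np.argmax(st[1:,4]); L=l_==k
            cn,_=cv2.findContours(L.astype(np.uint8),0,2)
            q=S[L];print(' lid',L.sum(),np.median(q,0),q.min(0),q.max(0))
            hull=cv2.convexHull(q[:,:2].astype(np.float32));print(cv2.minEnclosingCircle(hull))
            blk=m&(H[...,2]<60); print(' blk',blk.sum(),np.median(S[blk],0))
    else:
        S=X[170:250,225:290];H=hsv[170:250,225:290]
        org=(S[...,2]>118)&(S[...,2]<140)&(H[...,0]<16)&(H[...,1]>150)&(H[...,2]>120)
        print(org.sum(),np.median(S[org],0),S[org].min(0),S[org].max(0))
    for px in [(262,152),(221,185),(262,165),(212,185),(350,60),(150,150)]: print(px,X[px[1],px[0]])
```

```text
top [[0.031, -0.998, 0.051, 530.472], [-1.0, -0.03, 0.009, -287.909], [-0.007, -0.051, -0.999, 944.092], [0.0, 0.0, 0.0, 1.0]]
white org 186 [593.52018834 -87.08785907 125.23351468] [ 575.95317881 -104.71988834  121.7729173 ] [612.31610588 -69.32549767 128.95729871]
 lid 3185 [ 665.15159889 -161.03749887  124.27604002] [ 601.64172455 -225.87645518  118.00926044] [730.16155216 -97.47055546 130.93337984]
((666.7202758789062, -161.36947631835938), 65.13872528076172)
 blk 0 [nan nan nan]
blue org 258 [ 502.53085448 -292.14425982  124.72417216] [ 483.68187177 -311.03514577  120.04886428] [ 521.52833765 -273.05535712  129.85202825]
 lid 3032 [ 571.56405711 -367.26630331  124.09122102] [ 511.99059335 -431.58782335  118.00117131] [ 633.21692802 -307.40088024  129.53488248]
((572.6363525390625, -369.7231750488281), 63.352638244628906)
 blk 3 [ 594.27375853 -393.15766597  129.02657139]
(262, 152) [ 662.49598953 -165.006048    125.71731394]
(221, 185) [596.98028108 -89.08789394 126.23788896]
(262, 165) [ 637.5469151  -165.96469902  125.51458394]
(212, 185) [596.5046831  -71.68750611 125.98142702]
(350, 60) [ 715.281419   -311.45966397  467.28429207]
(150, 150) [ 705.89831083  170.51336016 -155.91666798]
scene [[-0.745, -0.291, 0.6, 62.73], [-0.667, 0.316, -0.675, 313.973], [0.007, -0.903, -0.43, 464.144], [0.0, 0.0, 0.0, 1.0]]
142 [584.03612276 -79.67669526 124.74915413] [ 570.9782084  -100.13835158  118.11750298] [607.7604798  -63.6286082  127.57949537]
(262, 152) [1006.83481306 -454.55222394   38.81649123]
(221, 185) [nan nan nan]
(262, 165) [ 793.69485992 -278.38332821   99.12782624]
(212, 185) [ 820.02299131 -138.39812865   79.51231677]
(350, 60) [1026.02106485 -948.71700975  297.44057067]
(150, 150) [1023.7339584   -88.32927463  135.65697993]
  return _methods._mean(a, axis=axis, dtype=dtype,
  ret = um.true_divide(
```

```bash
python3 - 2>/dev/null <<'E'
from h import *
W=np.load('top1.npz')['W']
P=W.reshape(-1,3);P=P[np.isfinite(P[:,0])]
for n in ['scene']:
    Q=np.load(n+'1.npz')['W'].reshape(-1,3);Q=Q[np.isfinite(Q[:,0])]
m=P[:,2]>150
for y0 in range(-500,500,50):
    q=P[m&(P[:,1]>=y0)&(P[:,1]<y0+50)]; 
    q2=Q[(Q[:,2]>150)&(Q[:,1]>=y0)&(Q[:,1]<y0+50)&(Q[:,0]>200)]
    print(y0,[np.round(np.percentile(a,[0,1,5],axis=0)[:,0]).tolist()+np.round([a[:,2].min(),a[:,2].max()]).tolist() if len(a) else None for a in (q,q2)])
print(get_calibration('wrist')['T'])
E
```

```text
-500 [[714.0, 715.0, 715.0, 443.0, 605.0], [710.0, 712.0, 713.0, 152.0, 498.0]]
-450 [[714.0, 715.0, 715.0, 443.0, 597.0], [709.0, 712.0, 713.0, 151.0, 496.0]]
-400 [[714.0, 715.0, 715.0, 443.0, 592.0], [711.0, 713.0, 714.0, 150.0, 495.0]]
-350 [[714.0, 715.0, 715.0, 443.0, 602.0], [711.0, 713.0, 714.0, 151.0, 494.0]]
-300 [[714.0, 714.0, 714.0, 432.0, 600.0], [710.0, 712.0, 714.0, 150.0, 492.0]]
-250 [[729.0, 732.0, 733.0, 430.0, 560.0], [723.0, 731.0, 734.0, 150.0, 498.0]]
-200 [[814.0, 814.0, 816.0, 150.0, 172.0], [813.0, 827.0, 1026.0, 150.0, 497.0]]
-150 [[814.0, 815.0, 817.0, 150.0, 178.0], [812.0, 821.0, 938.0, 150.0, 497.0]]
-100 [[935.0, 935.0, 936.0, 150.0, 177.0], [932.0, 936.0, 940.0, 150.0, 496.0]]
-50 [[940.0, 940.0, 941.0, 150.0, 171.0], [939.0, 942.0, 949.0, 150.0, 495.0]]
0 [[939.0, 939.0, 939.0, 150.0, 173.0], [937.0, 941.0, 944.0, 150.0, 495.0]]
50 [None, [1024.0, 1025.0, 1026.0, 150.0, 495.0]]
100 [None, [1023.0, 1025.0, 1026.0, 150.0, 495.0]]
150 [None, [1023.0, 1025.0, 1026.0, 150.0, 467.0]]
200 [None, [1024.0, 1025.0, 1026.0, 150.0, 282.0]]
250 [[675.0, 678.0, 686.0, 150.0, 225.0], [673.0, 673.0, 673.0, 150.0, 164.0]]
300 [[673.0, 675.0, 681.0, 151.0, 225.0], [671.0, 671.0, 671.0, 151.0, 151.0]]
350 [None, None]
400 [None, None]
450 [None, None]
[[ 4.32544040e-01  8.68813704e-01  2.40973859e-01  1.65241241e+02]
 [ 9.01611471e-01 -4.16348129e-01 -1.17264618e-01  5.02570120e+02]
 [-1.55209205e-03  2.67986908e-01 -9.63421304e-01  3.72421903e+02]
 [ 0.00000000e+00  0.00000000e+00  0.00000000e+00  1.00000000e+00]]
```

servo_tool:
  motion:
    - {"dr":[0,0,0],"delta_pos":[-0.8,-0.48,0],"hand":0}
    - {"dr":[0,0,0],"delta_pos":[-0.8,-0.48,0],"hand":0}
    - {"dr":[0,0,0],"delta_pos":[-0.8,-0.48,0],"hand":0}
    - {"dr":[0,0,0],"delta_pos":[-0.8,-0.48,0],"hand":0}
    - {"dr":[0,0,0],"delta_pos":[-0.8,-0.48,0],"hand":0}
    - {"dr":[0,0,0],"delta_pos":[-0.8,-0.48,0],"hand":0}
    - {"dr":[0,0,0],"delta_pos":[-0.8,-0.48,0],"hand":0}
    - {"dr":[0,0,0],"delta_pos":[-0.8,-0.48,0],"hand":0}
    - {"dr":[0,0,0],"delta_pos":[-0.8,-0.48,0],"hand":0}
    - {"dr":[0,0,0],"delta_pos":[-0.8,-0.48,0],"hand":0}
    - {"dr":[0,0,0],"delta_pos":[-0.8,-0.48,0],"hand":0}
    - {"dr":[0,0,0],"delta_pos":[-0.8,-0.48,0],"hand":0}

```text
time_s: 1.8
eef_pos: [543.8, -6.6, 231.4]
ee_rot: [0.001, 0.219, 0.976, 0.0]
force: [-0.6, 0.6, 0.1]
grip_width: -0.003
```

```bash
cat > g.py <<'E'
from h import *
import sys
from scipy.spatial.transform import Rotation as R
s=ctrl.sense();q=s['ee_rot'];M=R.from_quat([q[1],q[2],q[3],q[0]]).as_matrix()
print(round(s['time_s'],2),np.round(s['eef_pos'],1),'F',np.round(s['force'],1),'g',s['grip_width'],'j',np.round(s['joints'],2));print(np.round(M,3).tolist())
if len(sys.argv)>3:
    t=np.array([float(a) for a in sys.argv[1:4]])
    print('tool units',np.round(M.T@(t-np.array(s['eef_pos']))/50,3))
E
python3 g.py 593 -87 150
```

```text
1.8 [543.8  -6.6 231.4] F [-0.6  0.6  0.1] g -0.002556745088879694 j [-0.23  0.35  1.44  0.    1.35 -1.36]
[[-0.904, 0.428, 0.002], [0.428, 0.904, 0.001], [-0.001, 0.001, -1.0]]
tool units [-1.576 -1.034  1.628]
```

servo_tool:
  motion:
    - {"dr":[0,0,0],"delta_pos":[-0.55,-0.36,0.2],"hand":0}
    - {"dr":[0,0,0],"delta_pos":[-0.55,-0.36,0.5],"hand":0}
    - {"dr":[0,0,0],"delta_pos":[-0.46,-0.3,0.8],"hand":0}
    - {"dr":[0,0,0],"delta_pos":[0,0,0.1],"hand":0}

```text
time_s: 2.3
eef_pos: [595.0, -91.7, 148.9]
ee_rot: [0.001, 0.221, 0.975, 0.0]
force: [-0.5, 0.1, -0.7]
grip_width: -0.001
```

```bash
python3 g.py 593 -86 126
python3 - <<'E'
from h import *
p,d=capture('scene'); save('scene2',p[120:300,150:400].repeat(3,0).repeat(3,1))
E
```

```text
2.3 [595.  -91.7 148.9] F [-0.5  0.1 -0.7] g -0.001409390058359058 j [-0.35  0.55  1.37  0.    1.22 -1.47]
[[-0.902, 0.431, 0.003], [0.431, 0.902, 0.0], [-0.002, 0.001, -1.0]]
tool units [0.087 0.085 0.458]
```

View pics/scene2.png

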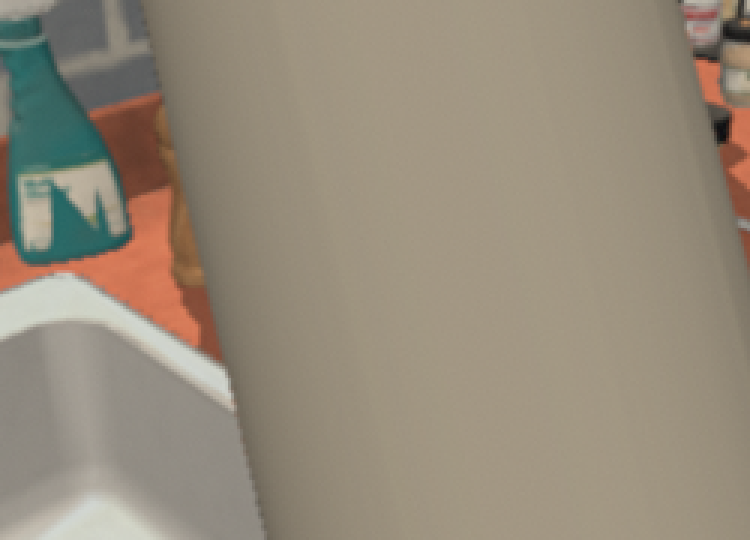

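The scene view is blocked by the arm, so I'll rely on the other cameras and on force. Next I centre over the button and press.

servo_tool:
  motion:
    - {"dr":[0,0,0],"delta_pos":[0.1,0.09,0.3],"hand":0}
    - {"dr":[0,0,0],"delta_pos":[0,0,0],"hand":0}

```text
time_s: 2.6
eef_pos: [592.8, -82.9, 136.5]
ee_rot: [0.004, 0.22, 0.976, 0.0]
force: [-0.5, 0.9, 0.1]
grip_width: -0.004
```

```bash
python3 g.py 593 -86 121
python3 - <<'E'
from h import *
p,d=capture('top'); save('top2',p[80:260,180:430].repeat(3,0).repeat(3,1))
p,d=capture('wrist'); save('wrist2',p)
E
```

```text
2.6 [592.8 -82.9 136.5] F [-0.5  0.9  0.1] g -0.0038376907832889462 j [-0.34  0.55  1.4   0.    1.19 -1.46]
[[-0.903, 0.429, 0.007], [0.429, 0.903, -0.001], [-0.007, 0.002, -1.0]]
tool units [-0.028 -0.056  0.309]
```

View pics/wrist2.png

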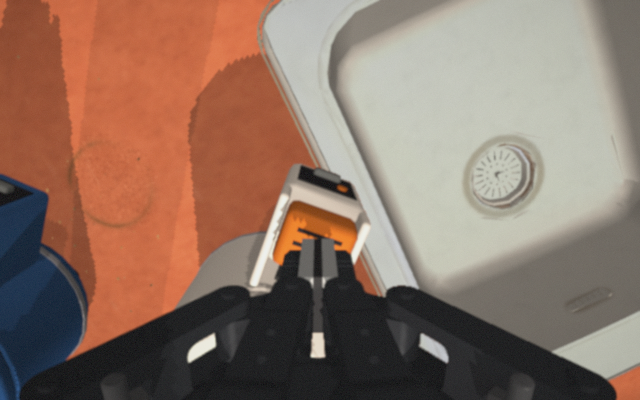

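View pics/top2.png

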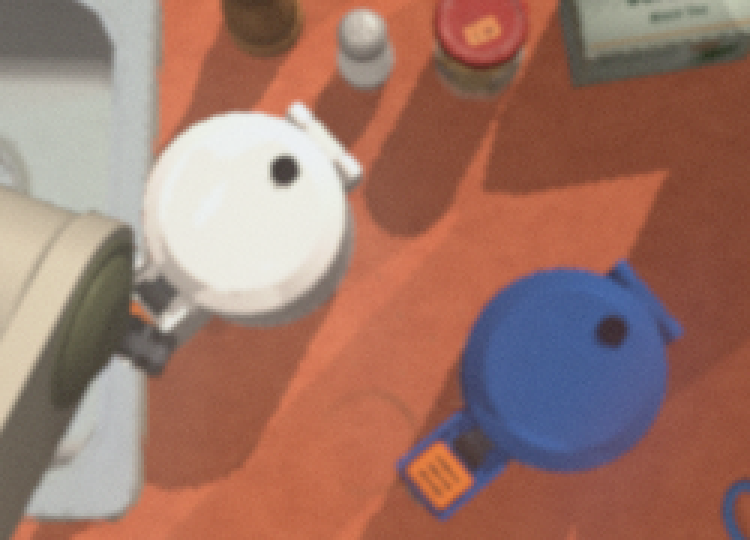

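The top view shows the blue lid and white lid both shut. In the wrist view the shut fingertips sit at (318,240), over the white cooker's orange pad. Pressing now.

servo_tool:
  motion:
    - {"dr":[0,0,0],"delta_pos":[-0.02,-0.04,0.14],"hand":0}
    - {"dr":[0,0,0],"delta_pos":[0,0,0.1],"hand":0}
    - {"dr":[0,0,0],"delta_pos":[0,0,0.06],"hand":0}
    - {"dr":[0,0,0],"delta_pos":[0,0,0],"hand":0}

```text
time_s: 3.2
eef_pos: [594.5, -85.9, 123.4]
ee_rot: [0.006, 0.22, 0.976, 0.0]
force: [-0.2, -0.3, -0.1]
grip_width: -0.0
```

```bash
python3 g.py 593 -86 121
python3 - <<'E'
from h import *
p,d=capture('top'); save('top3',p[80:260,180:430].repeat(3,0).repeat(3,1))
W=cloud('top',d); print(W[152,262],W[165,262])
E
```

```text
3.2 [594.5 -85.9 123.4] F [-0.2 -0.3 -0.1] g -0.00019013250211660882 j [-0.34  0.57  1.41  0.    1.15 -1.47]
[[-0.903, 0.429, 0.012], [0.429, 0.903, -0.003], [-0.012, 0.003, -1.0]]
tool units [ 0.026 -0.014  0.048]
[ 662.80349832 -164.71978526  123.81117135] [ 637.47355708 -166.04824372  126.07539668]
```

View pics/top3.png

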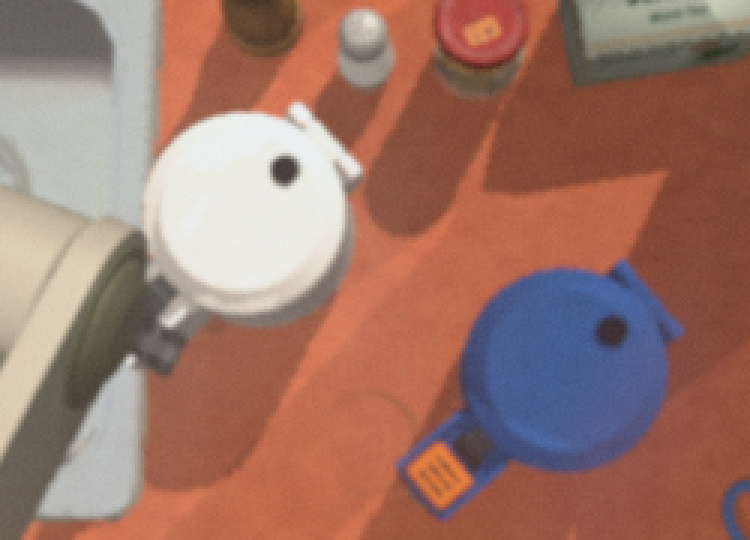

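Both lids are still shut and there's no contact force yet, so I go a bit lower.

servo_tool:
  motion:
    - {"dr":[0,0,0],"delta_pos":[0,0,0.06],"hand":0}
    - {"dr":[0,0,0],"delta_pos":[0,0,0.05],"hand":0}
    - {"dr":[0,0,0],"delta_pos":[0,0,0.04],"hand":0}

```text
time_s: 3.62
eef_pos: [594.7, -86.0, 119.7]
ee_rot: [0.007, 0.22, 0.976, -0.0]
force: [-10.0, 3.2, 20.7]
grip_width: 0.001
```

```bash
python3 g.py 593 -86 121
python3 - <<'E'
from h import *
p,d=capture('top'); save('top4',p[80:260,180:430].repeat(3,0).repeat(3,1))
W=cloud('top',d); print(W[152,262],W[165,262])
E
```

```text
3.62 [594.7 -86.  119.7] F [-10.    3.2  20.7] g 0.0013923371954223853 j [-0.34  0.57  1.41  0.    1.14 -1.47]
[[-0.903, 0.428, 0.014], [0.428, 0.904, -0.004], [-0.014, 0.003, -1.0]]
tool units [ 0.03  -0.015 -0.026]
[ 651.97372952 -174.80131633  190.94123336] [ 628.90304975 -175.80887389  191.59583553]
```

The lid has popped: its top now reads about 191 mm at the centre. I draw straight up.

servo_tool:
  motion:
    - {"dr":[0,0,0],"delta_pos":[0,0,-0.3],"hand":0}
    - {"dr":[0,0,0],"delta_pos":[0,0,-0.6],"hand":0}
    - {"dr":[0,0,0],"delta_pos":[0,0,-0.8],"hand":0}
    - {"dr":[0,0,0],"delta_pos":[0,0,-0.8],"hand":0}
    - {"dr":[0,0,0],"delta_pos":[0,0,-0.5],"hand":0}
    - {"dr":[0,0,0],"delta_pos":[0,0,0],"hand":0}

```text
time_s: 4.42
eef_pos: [592.4, -85.5, 275.5]
ee_rot: [0.008, 0.22, 0.976, -0.0]
force: [0.4, 0.6, -0.7]
grip_width: 0.001
```

```bash
python3 g.py 661 -156 240
python3 - <<'E'
from h import *
p,d=capture('top'); save('top5',p[80:260,180:430].repeat(3,0).repeat(3,1))
W=cloud('top',d); 
m=(abs(W[...,0]-666)<90)&(abs(W[...,1]+161)<90)&(W[...,2]>100)&(W[...,2]<230)
hx=np.array([.7,-.71]); r=(W[...,:2]-[666,-161])@hx; s=(W[...,:2]-[666,-161])@np.array([.71,.7])
for a in range(-60,80,10):
    k=m&(abs(r-a)<4)&(abs(s)<20); print(a,k.sum(),np.round(np.median(W[k][:,2]),1) if k.sum() else '')
E
```

```text
4.42 [592.4 -85.5 275.5] F [ 0.4  0.6 -0.7] g 0.0009451729975997105 j [-0.34  0.45  1.19  0.    1.49 -1.47]
[[-0.903, 0.429, 0.015], [0.429, 0.904, -0.004], [-0.015, 0.003, -1.0]]
tool units [-1.832 -0.688  0.736]
-60 78 104.0
-50 1 103.5
-40 53 202.6
-30 82 197.9
-20 109 199.9
-10 106 197.7
0 101 190.4
10 98 181.6
20 96 172.9
30 91 164.6
40 87 156.7
50 88 148.6
60 86 141.3
70 62 125.2
```

View pics/top5.png

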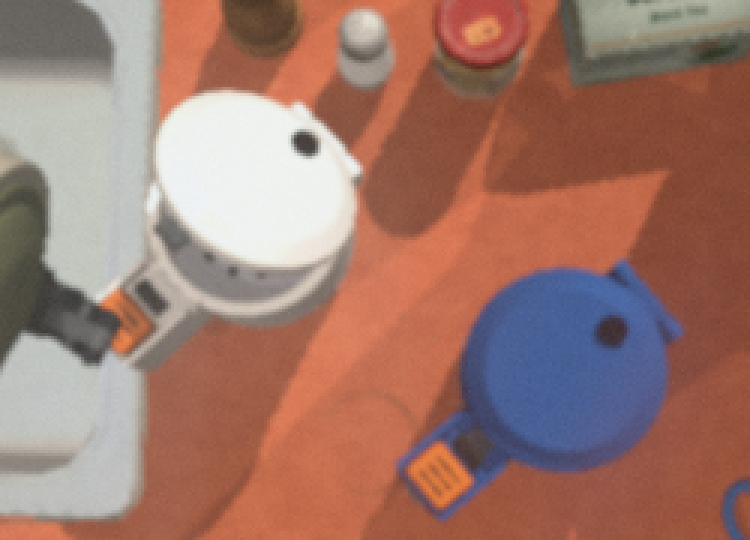

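The lid is wide open (slope about 40°) and the blue lid is shut. I let the steam out for about 2.5 s, tilting the tool slightly so the wrist stays clear of the wall cabinet.

servo_tool:
  motion:
    - {"dr":[0,-0.5,0],"delta_pos":[0,0,0],"hand":0}
    - {"dr":[0,-0.5,0],"delta_pos":[0,0,0],"hand":0}
    - {"dr":[0,0,0],"delta_pos":[0,0,0],"hand":0}
    - {"dr":[0,0,0],"delta_pos":[0,0,0],"hand":0}
    - {"dr":[0,0,0],"delta_pos":[0,0,0],"hand":0}
    - {"dr":[0,0,0],"delta_pos":[0,0,0],"hand":0}
    - {"dr":[0,0,0],"delta_pos":[0,0,0],"hand":0}
    - {"dr":[0,0,0],"delta_pos":[0,0,0],"hand":0}
    - {"dr":[0,0,0],"delta_pos":[0,0,0],"hand":0}
    - {"dr":[0,0,0],"delta_pos":[0,0,0],"hand":0}
    - {"dr":[0,0,0],"delta_pos":[0,0,0],"hand":0}
    - {"dr":[0,0,0],"delta_pos":[0,0,0],"hand":0}
    - {"dr":[0,0,0],"delta_pos":[0,0,0],"hand":0}
    - {"dr":[0,0,0],"delta_pos":[0,0,0],"hand":0}
    - {"dr":[0,0,0],"delta_pos":[0,0,0],"hand":0}
    - {"dr":[0,0,0],"delta_pos":[0,0,0],"hand":0}
    - {"dr":[0,0,0],"delta_pos":[0,0,0],"hand":0}
    - {"dr":[0,0,0],"delta_pos":[0,0,0],"hand":0}
    - {"dr":[0,0,0],"delta_pos":[0,0,0],"hand":0}
    - {"dr":[0,0,0],"delta_pos":[0,0,0],"hand":0}

```text
time_s: 6.98
eef_pos: [591.3, -85.7, 266.9]
ee_rot: [0.087, 0.219, 0.972, -0.019]
force: [0.0, 0.5, -0.7]
grip_width: 0.0
```

```bash
python3 g.py 662 -157 235
```

```text
6.97 [591.3 -85.7 266.9] F [ 0.   0.5 -0.7] g 0.0003332751967166299 j [-0.33  0.36  1.35 -0.02  1.25 -1.45]
[[-0.889, 0.429, 0.161], [0.423, 0.903, -0.075], [-0.177, 0.001, -0.984]]
tool units [-1.746 -0.682  0.961]
```

servo_tool:
  motion:
    - {"dr":[0,0,0],"delta_pos":[-0.46,-0.17,0.11],"hand":0}
    - {"dr":[0,0,0],"delta_pos":[-0.46,-0.17,0.11],"hand":0}
    - {"dr":[0,0,0],"delta_pos":[-0.46,-0.17,0.11],"hand":0}
    - {"dr":[0,0,0],"delta_pos":[-0.46,-0.17,0.11],"hand":0}
    - {"dr":[0,0,0],"delta_pos":[0,0,0],"hand":0}

```text
time_s: 7.6
eef_pos: [664.0, -158.8, 261.3]
ee_rot: [0.087, 0.219, 0.972, -0.019]
force: [-0.6, -0.4, 0.7]
grip_width: -0.003
```

```bash
python3 g.py 662 -157 205
python3 - <<'E'
from h import *
p,d=capture('top'); save('top6',p[80:260,180:430].repeat(3,0).repeat(3,1))
p,d=capture('scene'); save('scene6',p)
E
```

```text
7.6 [ 664.  -158.8  261.3] F [-0.6 -0.4  0.7] g -0.002530609957849808 j [-0.4   0.56  1.07 -0.01  1.34 -1.53]
[[-0.889, 0.429, 0.161], [0.422, 0.903, -0.075], [-0.177, 0.001, -0.984]]
tool units [0.25  0.013 1.099]
```

View pics/top6.png

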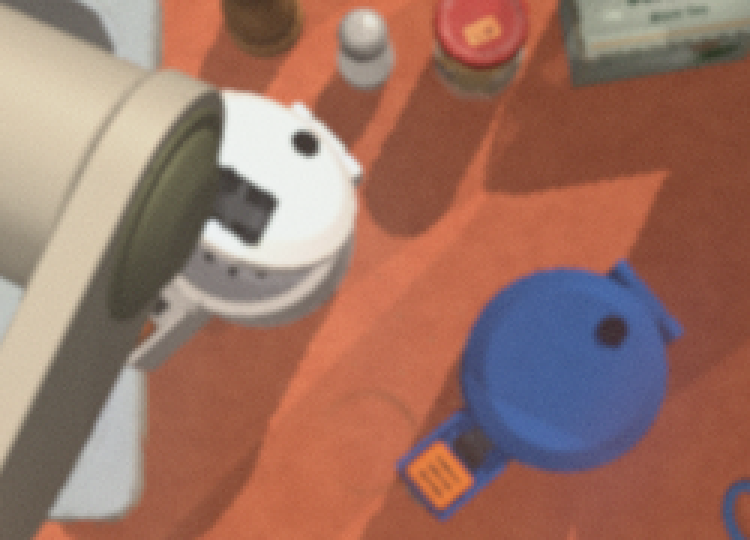

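View pics/scene6.png

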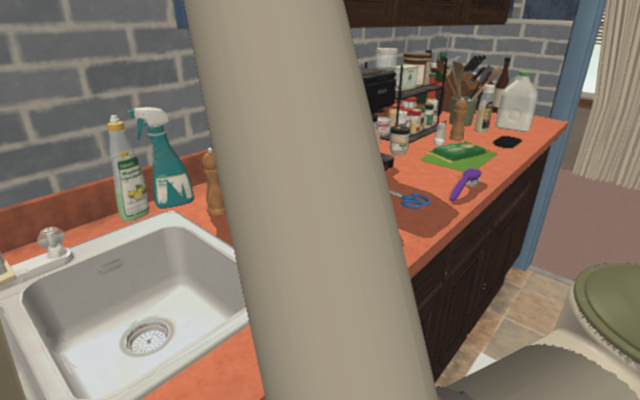

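The fingers are above the lid centre, the wrist is clear of the cabinet, and the blue lid is shut. I push straight down.

servo_tool:
  motion:
    - {"dr":[0,0,0],"delta_pos":[0.09,0.01,0.4],"hand":0}
    - {"dr":[0,0,0],"delta_pos":[0.09,0,0.4],"hand":0}
    - {"dr":[0,0,0],"delta_pos":[0.05,0,0.25],"hand":0}
    - {"dr":[0,0,0],"delta_pos":[0.05,0,0.25],"hand":0}
    - {"dr":[0,0,0],"delta_pos":[0.05,0,0.25],"hand":0}
    - {"dr":[0,0,0],"delta_pos":[0.05,0,0.25],"hand":0}

```text
time_s: 8.45
eef_pos: [661.2, -153.1, 171.2]
ee_rot: [0.091, 0.217, 0.972, -0.019]
force: [0.6, -0.8, 1.9]
grip_width: -0.003
```

```bash
python3 g.py 663 -158 135
```

```text
8.45 [ 661.2 -153.1  171.2] F [ 0.6 -0.8  1.9] g -0.0030482637415204694 j [-0.4   0.6   1.23 -0.01  1.12 -1.53]
[[-0.889, 0.425, 0.168], [0.419, 0.905, -0.076], [-0.184, 0.002, -0.983]]
tool units [ 0.06  -0.075  0.725]
```

servo_tool:
  motion:
    - {"dr":[0,0,0],"delta_pos":[0.02,-0.05,0.25],"hand":0}
    - {"dr":[0,0,0],"delta_pos":[0.02,-0.03,0.25],"hand":0}
    - {"dr":[0,0,0],"delta_pos":[0.03,0,0.2],"hand":0}

```text
time_s: 8.82
eef_pos: [662.3, -158.3, 133.8]
ee_rot: [0.091, 0.217, 0.972, -0.019]
force: [-0.4, 0.7, 3.7]
grip_width: 0.002
```

```bash
python3 g.py 663 -158 124
```

```text
8.82 [ 662.3 -158.3  133.8] F [-0.4  0.7  3.7] g 0.002463589747110849 j [-0.4   0.64  1.27 -0.    1.05 -1.53]
[[-0.889, 0.426, 0.168], [0.419, 0.905, -0.076], [-0.184, 0.002, -0.983]]
tool units [0.026 0.011 0.194]
```

servo_tool:
  motion:
    - {"dr":[0,0,0],"delta_pos":[0.02,0,0.1],"hand":0}
    - {"dr":[0,0,0],"delta_pos":[0.01,0,0.07],"hand":0}
    - {"dr":[0,0,0],"delta_pos":[0.01,0,0.06],"hand":0}

```text
time_s: 9.2
eef_pos: [662.7, -158.0, 123.6]
ee_rot: [0.091, 0.217, 0.972, -0.019]
force: [-11.4, 5.1, 22.2]
grip_width: -0.003
```

```bash
python3 g.py 663 -158 124
```

```text
9.2 [ 662.7 -158.   123.6] F [-11.4   5.1  22.2] g -0.0029305605838181835 j [-0.4   0.65  1.28 -0.    1.03 -1.53]
[[-0.889, 0.425, 0.169], [0.418, 0.905, -0.076], [-0.185, 0.003, -0.983]]
tool units [-0.007  0.003 -0.006]
```

servo_tool:
  motion:
    - {"dr":[0,0,0],"delta_pos":[-0.03,0,-0.2],"hand":0}
    - {"dr":[0,0,0],"delta_pos":[-0.05,0,-0.4],"hand":0}
    - {"dr":[0,0,0],"delta_pos":[0,0,0],"hand":0}

```text
time_s: 9.57
eef_pos: [661.2, -157.7, 153.8]
ee_rot: [0.091, 0.217, 0.972, -0.019]
force: [0.8, -0.6, 1.0]
grip_width: -0.001
```

```bash
python3 g.py
python3 - <<'E'
from h import *
p,d=capture('top'); save('top7',p[80:260,180:430].repeat(3,0).repeat(3,1))
E
```

```text
9.57 [ 661.2 -157.7  153.8] F [ 0.8 -0.6  1. ] g -0.0014044923644934868 j [-0.4   0.62  1.25 -0.    1.09 -1.53]
[[-0.889, 0.425, 0.169], [0.418, 0.905, -0.077], [-0.185, 0.002, -0.983]]
```

View pics/top7.png

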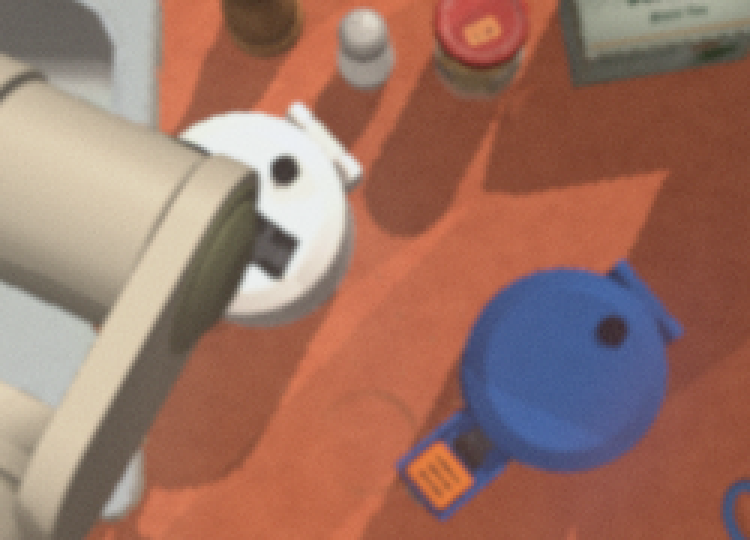

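The lid looks shut, with the steam cap back at (285,170) as it was before. I raise clear and check the heights.

servo_tool:
  motion:
    - {"dr":[0,0,0],"delta_pos":[-0.13,0,-0.75],"hand":0}
    - {"dr":[0,0,0],"delta_pos":[-0.1,0,-0.75],"hand":0}
    - {"dr":[0,0,0],"delta_pos":[0.6,0.5,-0.4],"hand":0}
    - {"dr":[0,0,0],"delta_pos":[0.7,0.5,-0.3],"hand":0}
    - {"dr":[0,0,0],"delta_pos":[0.7,0.5,-0.1],"hand":0}
    - {"dr":[0,0,0],"delta_pos":[0.7,0.5,-0.1],"hand":0}
    - {"dr":[0,0,0],"delta_pos":[0,0,0],"hand":0}

```text
time_s: 10.5
eef_pos: [569.2, -2.3, 241.8]
ee_rot: [0.083, 0.218, 0.972, -0.018]
force: [1.0, -1.0, 0.4]
grip_width: -0.004
```

```bash
python3 g.py
python3 - <<'E'
from h import *
p,d=capture('top'); save('top8',p[80:260,180:430].repeat(3,0).repeat(3,1))
W=cloud('top',d); W1=np.load('top1.npz')['W']
for c,l in (((666,-161),'w'),((572,-369),'b')):
  hx=np.array([.7,-.71]); 
  def prof(W):
    m=(W[...,2]>90)&(W[...,2]<230); r=(W[...,:2]-c)@hx; s=(W[...,:2]-c)@np.array([.71,.7])
    return [round(float(np.median(W[m&(abs(r-a)<6)&(abs(s)<20)][:,2])),1) for a in range(-60,70,20)]
  print(l,prof(W1),prof(W))
E
```

```text
10.5 [569.2  -2.3 241.8] F [ 1.  -1.   0.4] g -0.003670803988290586 j [-0.19  0.32  1.47 -0.04  1.19 -1.31]
[[-0.891, 0.427, 0.154], [0.421, 0.904, -0.072], [-0.17, 0.001, -0.985]]
w [118.6, 124.7, 124.9, 124.8, 125.1, 126.2, 119.6] [118.5, 124.5, 124.9, 124.8, 125.1, 126.4, 119.2]
b [117.1, 124.3, 124.5, 124.5, 124.5, 126.3, 119.5] [117.6, 124.2, 124.6, 124.7, 124.6, 125.8, 118.8]
```

View pics/top8.png

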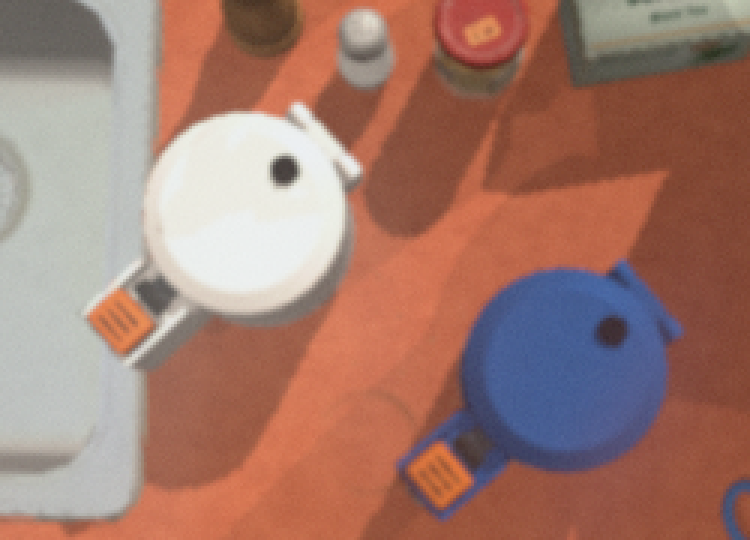

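Both lids are shut, with height profiles matching those at the start, and the arm is clear of everything. I hand the job in.

```bash
python3 -c "
from rig import ticket
print(ticket.finish_job())"
```

```text
the job is handed in; nothing more can be done
None
```

I pressed the white cooker's orange button and the lid sprang fully open (about 40° measured). It stayed open for about 4 s, then I pushed it down at the centre until it snapped shut, and handed the job in at about 10.5 s.

- **Lids:** The last top view showed both lids shut. Their height profiles matched the start to within 0.7 mm.
- **Clearance:** The arm was clear of everything, with only noise-level force at the wrist (about 1 N).
- **Forces:** I read about 23 N on the fingertips when the button reached its stop, and about 25 N when the lid reached its soft stop. Both are more than the button or catch needs but within the limits.
- **Not checked:** The scene camera was blocked by the arm during the work, so I relied on the top camera's depth and the force readings. No check failed or disagreed.

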